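# Strip a cooler stack for cleaning at the electronics bench

### The job

Take the cooler off the circuit board piece by piece from the top, setting each piece down in its place before lifting the next: the round collar over the post of the spindle, right down on its base; the fan in the middle of the square tray; the finned heat sink in the middle of the round dish; the copper plate in the middle of the stone slab. Everything ends flat and the right way up; set things down rather than dropping them, and do not knock over or shove away the small amber jar.

Things in the scene. Friction and masses are not known exactly. Their poses are not given: they have to be found in the camera images.
- collar: loose aluminium duct collar, a plain open ring 44 mm outside, 36 mm inside diameter, 18 mm tall, about 30 g; the top piece of the stack, standing on the fan (underside 94 mm above the bench). Origin: centre of its underside, z up along its axis.
- fan: loose black square axial fan, 50 x 50 x 20 mm, about 60 g, under the collar, lying flat on the heat sink (underside 74 mm above the bench). Origin: centre of its underside; x and y parallel to its sides, z up.
- heatsink: loose aluminium finned heat sink, 60 (x) x 58 (y) x 32 mm tall, about 170 g, fins upright and running along x, so its two y faces are flat fin sides; under the fan, on the copper plate (underside 42 mm above the bench). Origin: centre of its underside, z up.
- spreader: loose flat copper plate, 84 (x) x 60 (y) x 12 mm, about 450 g, the lowest piece of the stack; it rests on the board's socket and overhangs it on all sides, its ends showing beyond the heat sink. Origin: centre of its underside (30 mm above the bench at the start), z up.
- board: fixed green circuit board, 110 (x) x 100 (y) mm, top 12 mm above the bench (small parts up to 18 mm), with a black socket 44 x 40 mm in its middle, top 30 mm above the bench, that carries the stack, centred within 3 mm and square within 4 degrees. Origin: on the bench under its centre; z up. Board and the four places swap spots from start to start.
- spindle: fixed stand for the collar: grey round base 90 mm across and 10 mm high with an upright steel post 16 mm across in its middle, post top 55 mm above the bench. Origin: on the bench under the post's axis, z up.
- tray: fixed shallow grey square tray, 116 x 116 mm outside, walls 3 mm thick reaching 8 mm above the bench, floor 3 mm above the bench: the fan's place. Origin: on the bench under its centre, x and y along its sides, z up.
- dish: fixed shallow round steel dish, 136 mm across at the foot and 144 mm at the rim, walls 3 mm thick, rim 10 mm and floor 3 mm above the bench: the heat sink's place. Origin: on the bench under its centre, z up.
- slab: fixed pale stone slab, 126 (x) x 100 (y) mm, 20 mm thick, bare top: the copper plate's place. Origin: on the bench under its centre, z up.
- jar: loose bystander: small closed amber jar, 30 mm across, 50 mm tall with its cap, standing straight ahead of the robot at the near edge of the work area. Origin: centre of its underside, z up.
There are look-alikes about, which are no part of the job. What is shaped like the tray but purple or turquoise is not meant.

How it is judged:
On the way, in this order (a step that is already met when the one before it is completed fails the run):
1. the round collar is down over the spindle's post, on its base, let go (horizontal distance between collar and spindle below 0.011 m and z of collar in the frame of spindle between 0.006 and 0.014 m and angle between collar's own z axis and vertical below 0.1 rad and contact force between the fingers and collar below 0.05 N and linear speed of collar below 0.02 m/s), for 0.2 s.
2. the fan lies flat in the middle of the square tray, let go (horizontal distance between fan and tray below 0.015 m and z of fan in the frame of tray between -0.001 and 0.007 m and angle between fan's own z axis and vertical below 0.1 rad and contact force between the fingers and fan below 0.05 N and linear speed of fan below 0.02 m/s), for 0.2 s.
3. the finned heat sink stands in the middle of the round dish, let go (horizontal distance between heatsink and dish below 0.015 m and z of heatsink in the frame of dish between -0.001 and 0.007 m and angle between heatsink's own z axis and vertical below 0.1 rad and contact force between the fingers and heatsink below 0.05 N and linear speed of heatsink below 0.02 m/s), for 0.2 s.
4. the copper plate lies flat in the middle of the stone slab, let go (horizontal distance between spreader and slab below 0.015 m and z of spreader in the frame of slab between 0.016 and 0.024 m and angle between spreader's own z axis and vertical below 0.1 rad and contact force between the fingers and spreader below 0.05 N and linear speed of spreader below 0.02 m/s), for 0.2 s.
At the end, for the whole second after the job is handed in: Released, at rest, upright within 0.1 rad, resting on its place within 4 mm in height: collar around the post on the spindle base (11 mm from the axis), fan on the tray floor, heat sink on the dish floor, copper plate on the slab, each within 15 mm of its centre (all of step 1 and all of step 2 and all of step 3 and all of step 4 and angular speed of each of collar, fan, heatsink, spreader below 0.2 rad/s); the robot touches nothing.
It fails at once if the collar is dropped (falls untouched faster than 0.6 m/s, a fall of about 20 mm) (linear speed of collar above 0.6 m/s and contact force between the fingers and collar below 0.02 N).
It fails at once if the fan is dropped (falls untouched faster than 0.6 m/s, a fall of about 20 mm) (linear speed of fan above 0.6 m/s and contact force between the fingers and fan below 0.02 N).
It fails at once if the heat sink is dropped (falls untouched faster than 0.6 m/s, a fall of about 20 mm) (linear speed of heatsink above 0.6 m/s and contact force between the fingers and heatsink below 0.02 N).
It fails at once if the copper plate is dropped (falls untouched faster than 0.6 m/s, a fall of about 20 mm) (linear speed of spreader above 0.6 m/s and contact force between the fingers and spreader below 0.02 N).
It fails at once if the amber jar is knocked over or shoved by more than 30 mm (distance of jar from where it was at the start of the episode above 0.03 m or angle between jar's own z axis and vertical above 0.5 rad).
It also fails if it takes over 120 s, if anything falls off the work surface, if the arm or the gripper's body presses on something with over 40 N, if the wrist force passes 120 N, or if a joint passes its speed limit or range.

### The arm

A 6-joint arm with a two-finger parallel gripper is mounted at the origin on the work surface. World frame = base frame: x ahead of the robot, y to its left, z up, the work surface at z = 0. Lengths are in m, angles in rad, forces in N, time in s.
With the tool pointing down it reaches from about 0.35 to 0.925 m from the base axis. Payload 6.4 kg.
Tool frame: the origin (TCP) lies midway between the tips of the shut fingers; the grasp point (between the pads) lies 19 mm behind it; z points along the fingers, y is the line along which they close (so a half turn about z gives the same grasp; the last joint's range is limited). The gripper opens to 94 mm and grips with 3 to 60 N. Pads are 16 mm wide; open, the fingers measure 119 mm over their backs; the gripper's body (75 mm by 177 mm) begins 78 mm behind the grasp point.
Start: joints at [0.942, 0.245, 1.558, -0, 1.339, -0.174], TCP at [0.286, 0.584, 0.205] pointing down, gripper open.
Joint ranges: [-3.13, 3.13], [-1.02, 2.26], [0.13, 2.54], [-0.95, 4.09], [0.21, 2.88], [-2.74, 2.74]. Speed limits (rad/s): [2.57, 2.57, 3.14, 3.14, 3.14, 3.14].

### API

Orientations are given as a rotation vector (axis times angle).
In Python, from station import observe, grab_frame, hand_in, look_for gives the robot as it stands.
- The arm moves only by the shell command python3 -m pendant 'ROWS' [FORCE]. ROWS is JSON, a list of rows, each a list of 3 entries, a list of its own where there are three numbers: the finger opening in m, from 0 to 0.094, then the shift along the tool's x, y, z in m, then the turn about the tool's z in rad. In form: [[jaw, [x, y, z], roll], ...]. A call has 1 to 12 rows; each row shifts and turns the commanded pose from where the row before left it, along the tool's axes as they then stand; what a row does not reach is not made up. A row lasts 1/8 s, in which the tool goes at most 62.5 mm and 10.7 degrees, less where a joint would pass 70% of its speed; a pose out of reach is approached as far as the arm can. A call with a gripper value outside its range is refused whole. The fingers move at their own pace and stop on an object; FORCE is the grip in N (left out, the last holds). Time passes only in rows, so rows that do not move let the fingers close. It gives the time, the measured TCP pose, the force, the opening and the grip force at its end, in the units of the state.
- observe(): the state, without advancing time (a new reading comes with each control period).
- grab_frame(name): name is "scene" or "side" or "wrist"; returns a dict with "frame" (480x640x3 uint8, red, green, blue), "depth" (480x640 float32, m along the optical axis (not along the pixel's ray), 0 where there is no reading), "K" (3x3 intrinsics, pixels), "pose" (4x4, takes a point from camera to world coordinates). Camera axes: x right, y down, z forward; pixel columns grow to the right and rows downward; lengths in m; the calibration is good to about 2 mm. A picture is of the moment at which its call begins.
- hand_in(): hands the job in; it is judged then, once.
Trained networks look in a picture, given as the dict that the camera call returned (one of the last four; its "shot" number tells which), for a name from the list of things; names that differ only in an ending like _2 or _b are one class to them, and where a whole thing is asked for, a point or a joint stands for the part that bears it (a point fixed in the world has none). Each returns a list of dicts, best first, with "confidence" (0 to 1); they miss things now and then, are a little off and sometimes report something else, mostly with a low value. They report only what shows in the picture. A call takes as long as a camera call. They do not tell look-alikes from the thing itself.
- look_for(picture, target): "box" ([left, top, width, height] in pixels, round what is visible of it).
The state is a dict: "clock": time; "joint_pos": joint angles; "qvel": joint speeds; "effort": joint torques, N m; "tcp_pos": TCP position; "tool_rot": TCP orientation; "wrist_force": force on the tool from outside, world axes, zero at the start; "moment": the same for the moment, N m; "gripper_width": finger opening in m; "gripper_force": force on a finger pad.
Only numpy, scipy, OpenCV 4.12 (cv2) and the standard library are available. Lean on these libraries where they do the work, as an engineer would, in place of code of your own. Each camera call takes 0.05 s, during which the arm holds its last target. There are 200 camera calls.

## Working session

There is one attempt and no reset: what is moved stays moved. The work goes in short steps, Python scripts to look and compute and a shell command to move; the robot and the scene stay as the last step left them, time stands still between calls to the robot, and variables do not carry over. Pictures are saved under pics/ and viewed, at most 14 in all, crops included, and the job is handed in when it is done.

```bash
ls; mkdir -p pics; cat > h.py <<'E'
import numpy as np, cv2, json
from station import observe, grab_frame, look_for, hand_in
def shot(cam,name):
    f=grab_frame(cam); cv2.imwrite(f'pics/{name}.png',f['frame'][:,:,::-1]); 
    np.savez(f'{name}.npz',frame=f['frame'],depth=f['depth'],K=f['K'],pose=f['pose']); return f
def cloud(f):
    d=f['depth'];K=f['K'];v,u=np.mgrid[:480,:640]
    p=np.stack([(u-K[0,2])/K[0,0]*d,(v-K[1,2])/K[1,1]*d,d],-1)
    T=np.asarray(f['pose']);w=p@T[:3,:3].T+T[:3,3];w[d<=0]=np.nan
    return w
E
python3 - <<'E'
from h import *
for c in ['scene','side']:
    f=shot(c,c+'0'); w=cloud(f); print(c,np.round(f['pose'],3).tolist())
    for n in ['collar','fan','heatsink','spreader','board','spindle','tray','dish','slab','jar']:
        r=look_for(f,n)
        out=[]
        for b in r[:4]:
            x,y,ww,h=map(float,b['box']); cx,cy=int(x+ww/2),int(y+h/2); out.append(([int(x),int(y),int(ww),int(h)],round(b['confidence'],2),np.round(w[min(cy,479),min(cx,639)],3).tolist()))
        print(n,out)
print(observe())
E
```

```text
pics
scene [[0.655, 0.503, -0.564, 1.126], [0.755, -0.428, 0.496, -0.461], [0.008, -0.751, -0.66, 0.822], [0.0, 0.0, 0.0, 1.0]]
collar [([307, 209, 16, 14], 0.7, [0.461, 0.109, 0.111])]
fan [([172, 350, 82, 74], 0.68, [0.628, -0.276, 0.02]), ([302, 213, 31, 17], 0.57, [0.469, 0.111, 0.1])]
heatsink [([301, 220, 32, 28], 0.67, [0.469, 0.108, 0.066])]
spreader [([296, 233, 38, 18], 0.85, [0.474, 0.101, 0.048]), ([174, 348, 76, 75], 0.44, [0.625, -0.274, 0.021])]
board [([308, 205, 18, 16], 0.72, [0.436, 0.139, 0.092]), ([289, 235, 56, 30], 0.61, [0.49, 0.09, 0.041])]
spindle [([303, 294, 39, 32], 0.74, [0.615, -0.0, 0.012])]
tray [([305, 172, 53, 34], 0.9, [0.294, 0.31, 0.003]), ([359, 152, 55, 36], 0.59, [0.331, 0.497, 0.003])]
dish [([182, 275, 63, 47], 0.71, [0.432, -0.154, 0.002])]
slab [([173, 349, 82, 78], 0.75, [0.632, -0.276, 0.022]), ([180, 277, 65, 45], 0.38, [0.433, -0.157, 0.002])]
jar [([259, 243, 20, 26], 0.66, [0.44, -0.009, 0.047])]
side [[0.898, -0.283, 0.338, 0.063], [-0.44, -0.534, 0.721, -0.699], [-0.023, -0.796, -0.604, 0.768], [0.0, 0.0, 0.0, 1.0]]
collar [([301, 
[... 925 characters left out ...]
: 1.1, 'joint_pos': array([ 9.41921186e-01,  2.45116894e-01,  1.55781795e+00, -2.31440743e-06,
        1.33875091e+00, -1.74078815e-01]), 'qvel': array([-9.83954684e-05,  3.59557512e-04, -4.88653556e-04, -9.82016533e-04,
       -5.18455103e-04,  2.38448324e-04]), 'effort': array([-7.28934992e-04, -4.15841818e+01, -3.14875603e+01,  6.84511336e-02,
        2.89843173e-02, -2.74882973e-05]), 'tcp_pos': array([0.28550665, 0.58392545, 0.20543478]), 'tool_rot': array([-7.08242885e-01, -3.06068307e+00,  1.35987820e-04]), 'wrist_force': array([-0.21027873, -0.11705401, -0.41671971]), 'moment': array([-0.01434509, -0.03914842,  0.049287  ]), 'gripper_force': 0.0, 'gripper_width': 0.09377075009582692}
```

View pics/scene0.png

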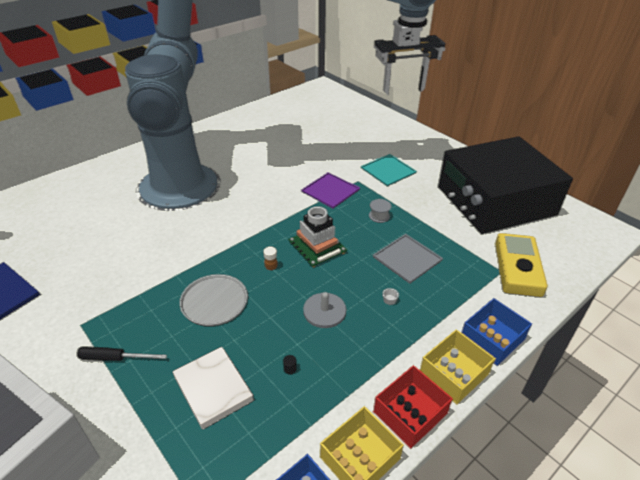

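View pics/side0.png

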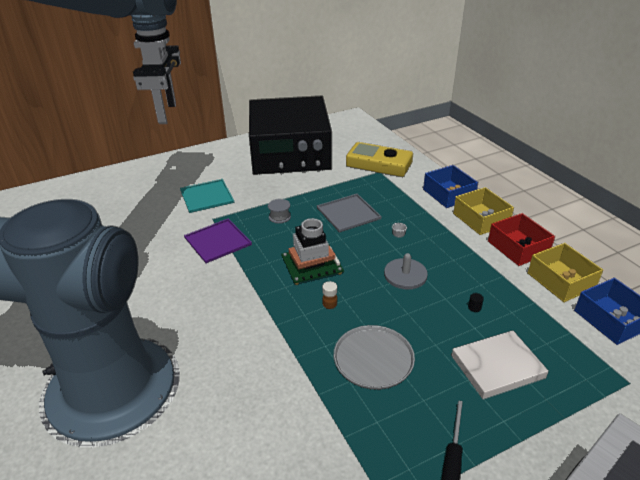

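Scene picture: the stack is at (318,235). The candidates for the square tray are the grey one (407,257), purple (330,190) and turquoise (388,170), so grey it is. The spindle is at (325,307), dish (213,299), slab (213,386) and jar (270,258). Other round things that are not part of the job are the grey cylinder (380,210), small ring (391,296) and black cap (290,364).

```bash
python3 - <<'E'
from h import *
W=[];C=[];S=[]
for c in ['scene','side']:
    f=dict(np.load(c+'0.npz'));w=cloud(f).reshape(-1,3);k=~np.isnan(w[:,0]);W.append(w[k]);C.append(f['frame'].reshape(-1,3)[k].astype(int))
def rect(p): 
    (c,s,a)=cv2.minAreaRect((p[:,:2]*1000).astype(np.float32)); return np.round(c,1),np.round(s,1),round(a,1)
def sel(i,c,r,z0,z1):
    w=W[i];m=(np.hypot(w[:,0]-c[0],w[:,1]-c[1])<r)&(w[:,2]>z0)&(w[:,2]<z1);return w[m],C[i][m]
for i in (0,1):
    print('cam',i)
    for n,c,r,z0,z1 in [('board',(.455,.115),.09,.008,.02),('spreader',(.455,.115),.07,.038,.0435),('hs',(.455,.115),.07,.068,.075),('fan',(.455,.115),.07,.089,.096),('collar',(.455,.115),.07,.108,.116),
      ('post',(.61,0),.03,.05,.06),('postmid',(.61,0),.03,.02,.05),('base',(.61,0),.07,.007,.013),('dishrim',(.432,-.155),.09,.0075,.013),('slab',(.615,-.278),.1,.017,.023),('tray',(.61,.2),.12,.004,.011),('jar',(.42,-.009),.03,.02,.055)]:
        p,_=sel(i,c,r,z0,z1)
        if len(p)>4: print(n,len(p),rect(p),np.round(np.median(p,0),3))
    p,col=sel(i,(.62,.235),.13,-.005,.012); g=(np.ptp(col,axis=1)<25); p=p[g]; print('traygrey',g.sum(),rect(p),np.round(np.median(p,0),3))
f=cv2.imread('pics/scene0.png');cv2.imwrite('pics/crop1.png',cv2.resize(f[130:330,220:460],None,fx=3,fy=3,interpolation=cv2.INTER_CUBIC))
E
```

```text
cam 0
board 700 (array([450.7, 124. ]), array([102.2, 113.9]), 83.1) [0.478 0.098 0.013]
spreader 164 (array([449.1, 121.8]), array([60.7, 87.3]), 87.0) [0.48  0.104 0.041]
hs 118 (array([449.8, 124. ]), array([57.9, 60.4]), 81.2) [0.467 0.103 0.072]
fan 156 (array([451. , 126.2]), array([53.3, 50.8]), 80.2) [0.464 0.123 0.092]
collar 100 (array([451.6, 122.1]), array([41.5, 45.9]), 62.5) [0.453 0.12  0.111]
post 39 (array([611.8,   4.7]), array([14.9, 12.7]), 14.4) [0.613 0.004 0.054]
postmid 70 (array([615.4,   3.4]), array([15.5, 10.8]), 56.5) [0.616 0.    0.035]
base 951 (array([612.1,   4.8]), array([88.9, 89.2]), 44.6) [0.617 0.    0.01 ]
dishrim 303 (array([ 434.9, -157.2]), array([141.8, 143.4]), 48.9) [ 0.421 -0.16   0.01 ]
slab 3235 (array([ 617.3, -272.4]), array([ 99.9, 128.8]), 83.1) [ 0.622 -0.274  0.02 ]
tray 809 (array([607.9, 203.2]), array([231.5, 222.3]), 87.9) [0.62  0.24  0.005]
jar 197 (array([ 4.289e+02, -1.000e-01]), array([28.1, 30.6]), 53.8) [ 0.435 -0.003  0.045]
traygrey 1909 (array([621.6, 223.1]), array([126.5, 216. ]), 6.4) [0.623 0.258 0.004]
cam 1
boa
[... 372 characters left out ...]
2]), 85.1) [0.449 0.121 0.11 ]
post 25 (array([608.7,   5.8]), array([15.2, 12. ]), 28.9) [0.608 0.005 0.054]
postmid 92 (array([607.6,   3.3]), array([11.9, 15.7]), 53.5) [0.607 0.002 0.037]
base 755 (array([609.2,   5.5]), array([88.7, 87.9]), 43.9) [0.606 0.001 0.009]
dishrim 313 (array([ 433.4, -155.1]), array([142.4, 142.1]), 35.6) [ 0.433 -0.154  0.009]
slab 3080 (array([ 615.5, -271.1]), array([101.8, 127.3]), 83.0) [ 0.613 -0.274  0.019]
tray 293 (array([619.5, 204.4]), array([224.1, 183.1]), 71.2) [0.631 0.22  0.006]
jar 247 (array([427.1,   1.3]), array([29.4, 25.7]), 61.2) [ 0.424 -0.005  0.045]
traygrey 1534 (array([628.6, 231.5]), array([194.3, 187.5]), 76.6) [0.619 0.258 0.002]
```

View pics/crop1.png

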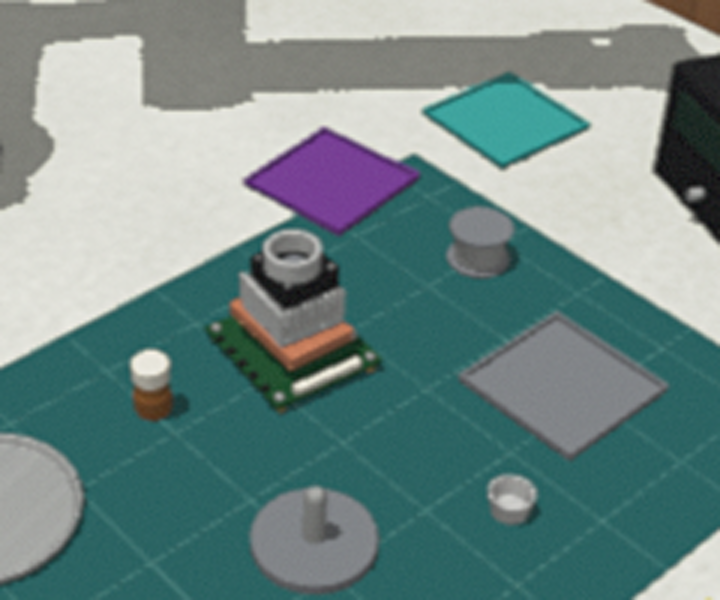

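```bash
cat >> h.py <<'E'
from scipy.spatial.transform import Rotation as Ro
def go(x,y,z,yaw=None):
    s=observe();R=Ro.from_rotvec(s['tool_rot']).as_matrix();d=np.array([x,y,z])-s['tcp_pos']
    yw=np.degrees(np.arctan2(R[1,1],R[0,1]))
    if yaw is not None:
        e=(yaw-yw+90)%180-90; print('yaw',round(yw,2),'roll',round(-np.radians(e),4))
    print('shift',np.round(R.T@d,4),'tcp',np.round(s['tcp_pos'],4),'zaxis',np.round(R[:,2],4),'w',round(s['gripper_width'],4),'gf',s['gripper_force'],'t',s['clock'],'F',np.round(s['wrist_force'],1))
E
python3 -m pendant '[[0.094,[-0.035,-0.034,-0.007],0],[0.094,[-0.035,-0.034,-0.007],0],[0.094,[-0.035,-0.034,-0.007],0],[0.094,[-0.035,-0.034,-0.007],0],[0.094,[-0.035,-0.034,-0.007],0],[0.094,[-0.035,-0.034,-0.007],0],[0.094,[-0.035,-0.034,0],0],[0.094,[-0.035,-0.034,0],0],[0.094,[-0.035,-0.034,0],0],[0.094,[-0.035,-0.034,0],0],[0.094,[0,0,0],-0.155],[0.094,[0,0,0],-0.155]]' 30
python3 - <<'E'
from h import *
f=shot('wrist','w1');print(np.round(f['pose'],3).tolist()); go(.45,.124,.25,82)
E
```

```text
clock: 2.6
tcp_pos: [0.4508, 0.124, 0.2476]
tool_rot: [0.222, 3.134, 0.0]
wrist_force: [-0.7, 0.3, 0.4]
gripper_width: 0.0938
gripper_force: 0.0
[[0.141, 0.953, 0.269, 0.372], [0.99, -0.135, -0.039, 0.134], [-0.001, 0.271, -0.962, 0.425], [0.0, 0.0, 0.0, 1.0]]
yaw 82.11 roll 0.002
shift [ 0.0007 -0.0004 -0.0024] tcp [0.4507 0.1243 0.2476] zaxis [ 3.e-04 -0.e+00 -1.e+00] w 0.0938 gf 0.0 t 2.65 F [ 0.2 -0.3 -1.6]
```

View pics/w1.png

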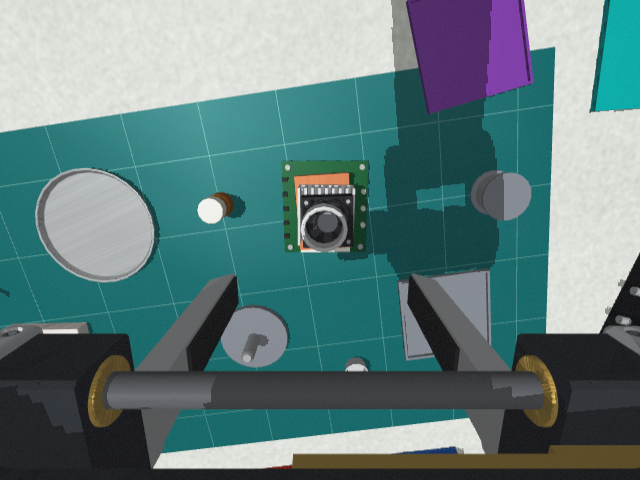

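The wrist picture shows the stack near (325,220), with the collar at (326,227) and the jar at (215,207). The tray is partly visible at (445,315).

```bash
python3 - <<'E'
from h import *
f=dict(np.load('w1.npz'));w=cloud(f);c=f['frame'].astype(int)
def rect(p): 
    (c,s,a)=cv2.minAreaRect((p[:,:2]*1000).astype(np.float32)); return len(p),np.round(c,1),np.round(s,1),round(a,1)
r=np.hypot(w[...,0]-.45,w[...,1]-.124)
for n,z0,z1 in [('board',.009,.02),('spr',.038,.045),('hs',.07,.077),('fan',.09,.097),('col',.108,.116)]:
    m=(r<.085)&(w[...,2]>z0)&(w[...,2]<z1); m=cv2.morphologyEx(m.astype(np.uint8),cv2.MORPH_OPEN,np.ones((2,2)))>0
    p=w[m]; print(n,rect(p))
# tray: all cams, grey component
for nm,px in [('scene0',(407,257)),('side0',(349,212)),('w1',(445,300))]:
    g=dict(np.load(nm+'.npz'));w=cloud(g);cc=g['frame'].astype(int)
    m=(np.ptp(cc,axis=2)<30)&(w[...,2]<.02)
    n,l=cv2.connectedComponents(m.astype(np.uint8),connectivity=4);k=(l==l[px[1],px[0]]);print(nm,rect(w[k]),np.round(np.nanmedian(w[k],0),3))
E
```

```text
board (3215, array([451.6, 126.2]), array([100.4, 114.7]), 81.6)
spr (668, array([453.5, 124.5]), array([62.1, 91.5]), 84.6)
hs (295, array([447.9, 130.1]), array([63.2, 58.5]), 80.8)
fan (1199, array([461.4, 130.4]), array([60.1, 71.2]), 80.4)
col (585, array([468.3, 125. ]), array([78.5, 43.4]), 1.4)
scene0 (1842, array([613.8, 266.5]), array([124.5, 129.1]), 0.3) [0.619 0.262 0.004]
side0 (1445, array([615.4, 263.8]), array([123.5, 119. ]), 89.8) [0.615 0.261 0.002]
w1 (214189, array([573.7,  80.6]), array([438.7, 720.8]), 27.2) [0.429 0.129 0.001]
```

```bash
python3 -m pendant '[[0.07,[0,0,0.045],0],[0.07,[0,0,0.045],0],[0.07,[0,0,0.03],0],[0.07,[0,0,0.02],0],[0.07,[0,0,0.009],0],[0.07,[0,0,0],0],[0.03,[0,0,0],0],[0.03,[0,0,0],0],[0.03,[0,0,0],0],[0.03,[0,0,0],0]]' 15
python3 - <<'E'
from h import *
f=shot('wrist','w2'); go(.45,.124,.098,82)
E
```

```text
clock: 3.9
tcp_pos: [0.451, 0.1248, 0.099]
tool_rot: [0.227, 3.132, 0.0]
wrist_force: [-1.0, 0.2, 2.9]
gripper_width: 0.0439
gripper_force: 15.0
yaw 81.7 roll -0.0052
shift [ 0.0009 -0.0009  0.001 ] tcp [0.451  0.1248 0.099 ] zaxis [ 9.e-04  1.e-04 -1.e+00] w 0.044 gf 15.000474974513054 t 3.95 F [-0.2  0.4  3.5]
```

View pics/w2.png

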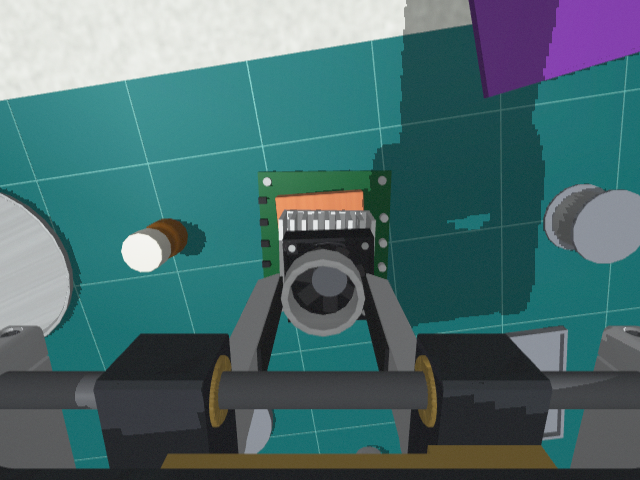

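The collar is held (ring centre around (323,290), opening 44 mm).

```bash
python3 -m pendant '[[0.03,[0,0,-0.01],0],[0.03,[0,0,-0.025],0],[0.03,[0,0,-0.02],0],[0.03,[-0.035,-0.019,0],0],[0.03,[-0.035,-0.019,0],0],[0.03,[-0.035,-0.019,0],0],[0.03,[-0.035,-0.019,0],0],[0.03,[-0.035,-0.019,0],0],[0.03,[0,0,0],0],[0.03,[0,0,0],0]]'
python3 - <<'E'
from h import *
f=shot('wrist','w3'); go(.6105,.005,.1,82)
w=cloud(f);s=observe();t=s['tcp_pos']
R=Ro.from_rotvec(s['tool_rot']).as_matrix()
p=(w-t)@R  # tool coords
m=(np.abs(p[...,1])<.023)&(np.abs(p[...,0])<.03)
m&=(p[...,2]<.012)&(p[...,2]>-.04)
q=p[m];print(len(q),np.round(np.percentile(q,[1,50,99],axis=0),4).tolist())
c,r=cv2.minEnclosingCircle((q[q[:,2]<np.median(q[:,2])+.02][:,:2]*1000).astype(np.float32));print('ring in tool',c,r)
E
```

```text
clock: 5.2
tcp_pos: [0.6093, 0.0059, 0.1533]
tool_rot: [-0.227, -3.132, -0.0]
wrist_force: [-0.6, 0.4, -0.5]
gripper_width: 0.0439
gripper_force: 15.0
yaw 81.74 roll -0.0046
shift [-0.0016 -0.001   0.0533] tcp [0.6092 0.0062 0.1533] zaxis [-9.e-04  4.e-04 -1.e+00] w 0.0437 gf 14.999956637620926 t 5.25 F [ 1.1  0.1 -0.8]
3942 [[-0.0196, -0.0222, -0.0381], [0.0001, 0.0021, -0.0106], [0.0223, 0.0225, 0.0054]]
ring in tool (0.8369079232215881, 0.6135071516036987) 24.196569442749023
```

View pics/w3.png

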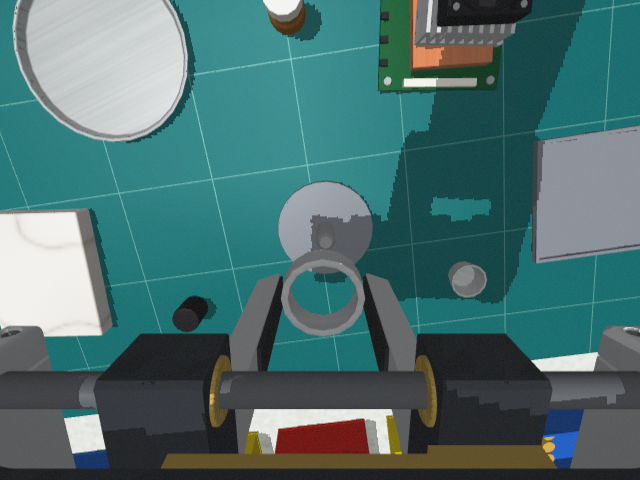

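```bash
python3 -m pendant '[[0.03,[-0.001,-0.001,0.03],0],[0.03,[0,0,0.04],0],[0.03,[0,0,0.03],0],[0.03,[0,0,0.02],0],[0.03,[0,0,0.012],0],[0.03,[0,0,0.004],0],[0.03,[0,0,0.001],0],[0.03,[0,0,0],0]]'
python3 - <<'E'
from h import *
go(.6105,.005,.0155,82)
E
```

```text
clock: 6.25
tcp_pos: [0.6116, 0.0042, 0.0173]
tool_rot: [0.227, 3.132, -0.0]
wrist_force: [0.5, 0.1, 0.1]
gripper_width: 0.0439
gripper_force: 15.0
yaw 81.7 roll -0.0052
shift [0.0012 0.0006 0.0018] tcp [0.6116 0.0042 0.0173] zaxis [ 1.5e-03 -3.0e-04 -1.0e+00] w 0.0439 gf 14.99995194375515 t 6.25 F [0.5 0.1 0.1]
```

```bash
python3 -m pendant '[[0.03,[0,0,0.002],0],[0.03,[0,0,0],0],[0.06,[0,0,0],0],[0.06,[0,0,0],0],[0.06,[0,0,0],0],[0.08,[0,0,-0.03],0],[0.08,[0,0,-0.05],0],[0.08,[0,0,-0.05],0],[0.08,[0,0,-0.02],0]]'
python3 - <<'E'
from h import *
f=shot('side','s2');w=cloud(f)
m=(np.hypot(w[...,0]-.6105,w[...,1]-.005)<.03)&(w[...,2]>.022)&(w[...,2]<.05);q=w[m];print(len(q),cv2.minAreaRect((q[:,:2]*1000).astype(np.float32)),np.percentile(q[:,2],[50,90,95,99]))
r=np.hypot(w[...,0]-.45,w[...,1]-.124)
m=(r<.06)&(w[...,2]>.09)&(w[...,2]<.098);print('fan',cv2.minAreaRect((w[m][:,:2]*1000).astype(np.float32)))
go(.45,.125,.15,82)
cv2.imwrite('pics/s2c.png',cv2.resize(f['frame'][200:300,270:450,::-1],None,fx=4,fy=4,interpolation=cv2.INTER_CUBIC))
E
```

```text
clock: 7.38
tcp_pos: [0.6125, 0.0041, 0.1679]
tool_rot: [0.227, 3.128, -0.001]
wrist_force: [-0.6, -0.4, 0.3]
gripper_width: 0.0797
gripper_force: 0.0
190 ((610.229736328125, 1.7595806121826172), (41.14567184448242, 44.56608581542969), 66.52268981933594) [0.02672319 0.04272958 0.04645327 0.04941269]
fan ((448.3260192871094, 127.37174987792969), (54.07034683227539, 50.39912796020508), 83.6173095703125)
yaw 81.71 roll -0.005
shift [0.1789 0.0962 0.0178] tcp [0.613  0.004  0.1691] zaxis [ 0.0066 -0.0012 -1.    ] w 0.0801 gf 0.0 t 7.425 F [1.6 0.7 2.3]
```

View pics/s2c.png

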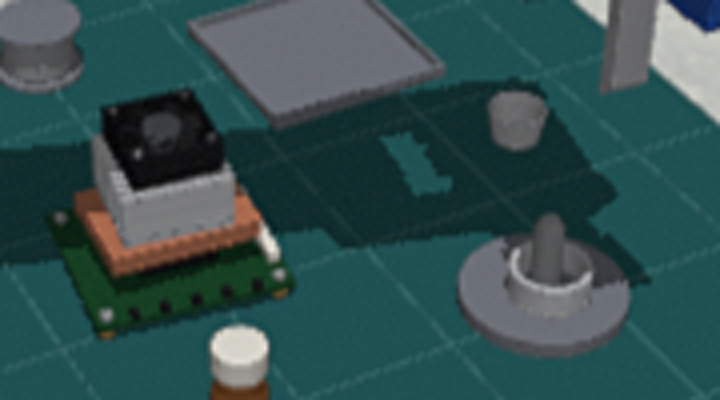

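The collar sits over the post, flat on its base. Next is the fan.

```bash
python3 -m pendant '[[0.08,[0.045,0.024,0],0],[0.08,[0.045,0.024,0],0],[0.08,[0.045,0.024,0],0],[0.08,[0.045,0.025,0],0],[0.08,[0,0,0],0],[0.08,[0,0,0.04],0],[0.08,[0,0,0.03],0],[0.08,[0,0,0.012],0],[0.08,[0,0,0],0]]' 20
python3 - <<'E'
from h import *
go(.449,.126,.078,82)
E
```

```text
clock: 8.55
tcp_pos: [0.4465, 0.1259, 0.0815]
tool_rot: [-0.228, -3.131, 0.001]
wrist_force: [-0.0, -0.2, -0.1]
gripper_width: 0.0798
gripper_force: 0.0
yaw 81.67 roll -0.0058
shift [-0.0025  0.0005  0.0035] tcp [0.4465 0.1259 0.0815] zaxis [-2.3e-03 -2.0e-04 -1.0e+00] w 0.0798 gf 0.0 t 8.55 F [-0.  -0.2 -0.1]
```

```bash
python3 -m pendant '[[0.08,[-0.0025,0,0.003],0],[0.03,[0,0,0],0],[0.03,[0,0,0],0],[0.03,[0,0,0],0],[0.03,[0,0,0],0],[0.03,[0,0,-0.01],0],[0.03,[0,0,-0.03],0],[0.03,[-0.036,0.04,0],0],[0.03,[-0.036,0.04,0],0],[0.03,[-0.036,0.04,0],0],[0.03,[-0.036,0.04,0],0],[0.03,[0,0,0],0]]' 20
python3 - <<'E'
from h import *
f=shot('wrist','w4'); go(.615,.263,.007,82)
E
```

```text
clock: 10.05
tcp_pos: [0.6164, 0.2652, 0.1189]
tool_rot: [-0.224, -3.134, -0.0]
wrist_force: [-0.9, -0.2, -0.5]
gripper_width: 0.0497
gripper_force: 20.0
yaw 81.77 roll -0.004
shift [-1.00e-04 -1.10e-03  1.12e-01] tcp [0.6151 0.2641 0.119 ] zaxis [-1.e-03 -5.e-04 -1.e+00] w 0.0497 gf 19.953226447105408 t 10.1 F [-0.4  0.1 -0.7]
```

View pics/w4.png

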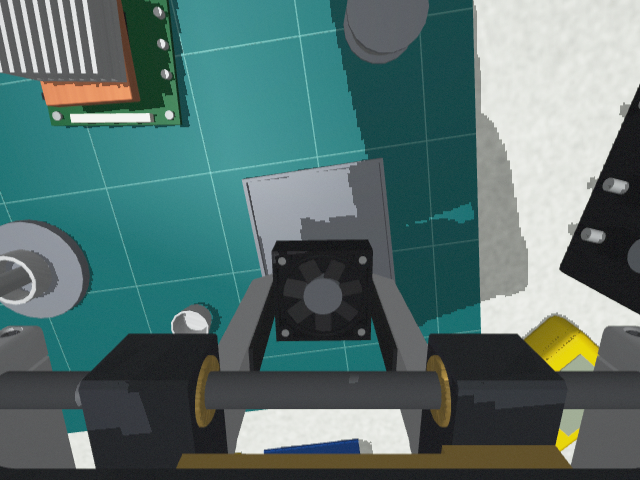

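The fan is held level at (322,290), and the tray's near corners are at (243,180) and (384,158). I'll check the tray centre from those.

```bash
python3 - <<'E'
from h import *
g=dict(np.load('w4.npz'));K=g['K'];T=g['pose']
def ray(u,v,z):
    d=T[:3,:3]@np.linalg.inv(K)@[u,v,1]; return T[:3,3]+d*(z-T[2,3])/d[2]
a,b=ray(243,180,.008),ray(384,158,.008);e=(b-a)[:2];L=np.linalg.norm(e);n=np.array([e[1],-e[0]])/L
print(a,b,L,(a+b)[:2]/2+n*.058, np.degrees(np.arctan2(e[1],e[0])))
c,r=[ray(274,240,.0),0]
z=.119-.004+.02
print('fan top corners', [np.round(ray(*p,z),4) for p in [(275,240),(371,241),(371,340),(276,340)]])
E
```

```text
[0.55911762 0.20617644 0.008     ] [0.55802523 0.32155737 0.008     ] 0.11538610109110961 [0.61656882 0.26441601] 90.54243912159504
fan top corners [array([0.5799, 0.2458, 0.135 ]), array([0.5869, 0.2912, 0.135 ]), array([0.6402, 0.2856, 0.135 ]), array([0.6332, 0.2366, 0.135 ])]
```

```bash
python3 -m pendant '[[0.03,[-0.004,0,0.03],0],[0.03,[0,0,0.035],0],[0.03,[0,0,0.025],0],[0.03,[0,0,0.012],0],[0.03,[0,0,0.005],0],[0.03,[0,0,0.002],0],[0.03,[0,0,0],0]]'
python3 - <<'E'
from h import *
go(.615,.263,.0075,82)
E
```

```text
clock: 10.98
tcp_pos: [0.6194, 0.2631, 0.0115]
tool_rot: [0.227, 3.132, 0.001]
wrist_force: [0.6, 0.8, -1.2]
gripper_width: 0.0497
gripper_force: 20.0
yaw 81.7 roll -0.0052
shift [ 0.0044 -0.0007  0.004 ] tcp [0.6194 0.2631 0.0115] zaxis [ 1.5e-03  4.0e-04 -1.0e+00] w 0.0497 gf 19.953179955482483 t 10.975 F [ 0.6  0.8 -1.2]
```

```bash
python3 -m pendant '[[0.03,[0,0,0.003],0],[0.03,[0,0,0.001],0],[0.03,[0,0,0],0],[0.065,[0,0,0],0],[0.065,[0,0,0],0],[0.065,[0,0,0],0],[0.065,[0,0,-0.03],0],[0.08,[0,0,-0.05],0],[0.08,[0,0,-0.05],0],[0.08,[0,0,0],0]]'
python3 - <<'E'
from h import *
f=shot('side','s3');w=cloud(f)
m=(np.hypot(w[...,0]-.6165,w[...,1]-.264)<.045)&(w[...,2]>.018)&(w[...,2]<.06);q=w[m];print('fan',len(q),cv2.minAreaRect((q[:,:2]*1000).astype(np.float32)),np.percentile(q[:,2],[5,50,95]))
r=np.hypot(w[...,0]-.45,w[...,1]-.124)
m=(r<.06)&(w[...,2]>.068)&(w[...,2]<.08);print('hs',cv2.minAreaRect((w[m][:,:2]*1000).astype(np.float32)))
go(.448,.125,.1,82)
E
```

```text
clock: 12.22
tcp_pos: [0.622, 0.2638, 0.1422]
tool_rot: [0.226, 3.124, 0.005]
wrist_force: [0.4, 0.8, 0.0]
gripper_width: 0.0798
gripper_force: 0.0
fan 206 ((617.62158203125, 263.3067932128906), (56.91405487060547, 51.831546783447266), 83.11827850341797) [0.01843133 0.02038436 0.02322321]
hs ((447.8070983886719, 126.99946594238281), (64.30290985107422, 60.8370361328125), 81.1480941772461)
yaw 81.71 roll -0.0051
shift [ 0.1505 -0.1617  0.0379] tcp [0.6201 0.2633 0.1388] zaxis [ 0.0042  0.001  -1.    ] w 0.0801 gf 0.0 t 12.275 F [ 0.  -0.7 -0.3]
```

```bash
python3 -m pendant '[[0.09,[0.038,-0.04,0],0],[0.09,[0.038,-0.041,0],0],[0.09,[0.038,-0.041,0],0],[0.09,[0.037,-0.04,0],0],[0.09,[0,0,0],0],[0.09,[0,0,0.04],0],[0.09,[0,0,0.03],0],[0.09,[0,0,0.015],0],[0.09,[0,0,0.005],0],[0.09,[0,0,0],0]]' 35
python3 - <<'E'
from h import *
go(.448,.1255,.047,82)
E
```

```text
clock: 13.52
tcp_pos: [0.4465, 0.1246, 0.0467]
tool_rot: [0.227, 3.133, 0.0]
wrist_force: [0.7, -0.1, -0.5]
gripper_width: 0.0898
gripper_force: 0.0
yaw 81.72 roll -0.0049
shift [-0.0013  0.0011 -0.0003] tcp [0.4465 0.1246 0.0467] zaxis [ 4.e-04  0.e+00 -1.e+00] w 0.0898 gf 0.0 t 13.525 F [ 0.7 -0.1 -0.5]
```

```bash
python3 -m pendant '[[0.04,[-0.001,0.001,0],0],[0.04,[0,0,0],0],[0.04,[0,0,0],0],[0.04,[0,0,0],0],[0.04,[0,0,-0.01],0],[0.04,[0,0,-0.025],0],[0.04,[0,0,-0.025],0],[0.04,[0,0,0],0]]' 35
python3 -m pendant '[[0.04,[-0.004,-0.035,0],0],[0.04,[-0.004,-0.04,0],0],[0.04,[-0.004,-0.042,0],0],[0.04,[-0.004,-0.042,0],0],[0.04,[-0.004,-0.042,0],0],[0.04,[-0.004,-0.042,0],0],[0.04,[-0.004,-0.037,0],0],[0.04,[0,0,0],0],[0.04,[0,0,0],0]]'
python3 - <<'E'
from h import *
f=shot('wrist','w5'); go(.434,-.156,.008,82)
E
```

```text
clock: 14.52
tcp_pos: [0.4487, 0.1253, 0.1086]
tool_rot: [0.227, 3.129, 0.0]
wrist_force: [0.7, -0.8, -1.4]
gripper_width: 0.0578
gripper_force: 35.0
clock: 15.65
tcp_pos: [0.4337, -0.1551, 0.1054]
tool_rot: [-0.227, -3.132, -0.002]
wrist_force: [0.1, 0.6, -1.9]
gripper_width: 0.0579
gripper_force: 35.0
yaw 81.74 roll -0.0045
shift [-0.0004 -0.0013  0.0976] tcp [ 0.4339 -0.1548  0.1056] zaxis [-0.0014  0.0011 -1.    ] w 0.0574 gf 34.99967694282532 t 15.7 F [ 0.  -0.3 -0.6]
```

View pics/w5.png

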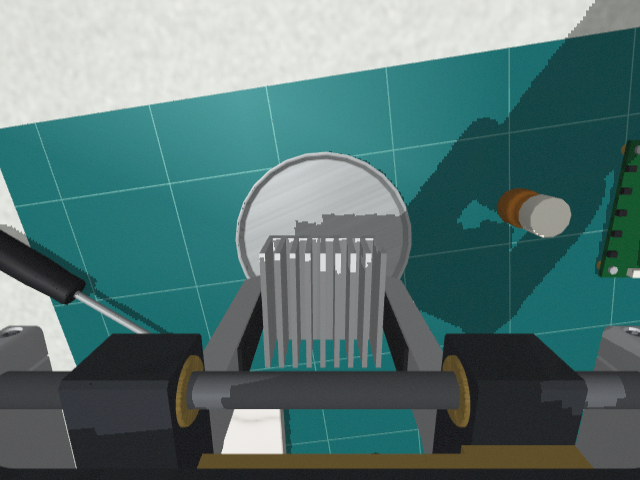

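The heat sink is held at (322,300). I'll check its tilt from the fin tops by depth.

```bash
python3 - <<'E'
from h import *
f=dict(np.load('w5.npz'));w=cloud(f);t=np.array([.4339,-.1548,.1056])
m=np.zeros((480,640),bool);m[236:368,262:386]=1
q=w[m&(w[...,2]>.08)]
print(len(q),np.round(np.percentile(q,[1,50,99],axis=0),3).tolist())
for a in np.arange(.39,.47,.008):
    s=q[(q[:,0]>=a)&(q[:,0]<a+.008)]
    if len(s): print(round(a,3),len(s),np.round(np.percentile(s[:,2],[20,50,90,98]),4))
E
```

```text
14480 [[0.401, -0.187, 0.104], [0.429, -0.156, 0.124], [0.464, -0.126, 0.133]]
0.398 1455 [0.1053 0.1165 0.1312 0.1321]
0.406 2240 [0.1055 0.1216 0.1317 0.1323]
0.414 1926 [0.1058 0.1261 0.1318 0.1323]
0.422 1837 [0.1059 0.1255 0.1317 0.1323]
0.43 1820 [0.1057 0.1267 0.1318 0.1329]
0.438 1748 [0.1057 0.1274 0.1317 0.1328]
0.446 1683 [0.1057 0.1266 0.1317 0.1321]
0.454 1459 [0.1056 0.1258 0.1316 0.1321]
0.462 312 [0.1058 0.1255 0.1315 0.1318]
```

It is level and centred, with its underside about 100 mm up. Now lowering.

```bash
python3 -m pendant '[[0.04,[-0.001,0,0.02],0],[0.04,[0,0,0.03],0],[0.04,[0,0,0.025],0],[0.04,[0,0,0.012],0],[0.04,[0,0,0.005],0],[0.04,[0,0,0.002],0],[0.04,[0,0,0],0],[0.04,[0,0,0],0]]'
python3 - <<'E'
from h import *
go(.434,-.156,.0085,82)
E
```

```text
clock: 16.7
tcp_pos: [0.4359, -0.1563, 0.0131]
tool_rot: [0.227, 3.132, -0.001]
wrist_force: [-0.3, -1.3, -0.5]
gripper_width: 0.0578
gripper_force: 35.0
yaw 81.7 roll -0.0052
shift [0.0019 0.     0.0046] tcp [ 0.4359 -0.1563  0.0131] zaxis [ 1.1e-03 -7.0e-04 -1.0e+00] w 0.0578 gf 34.99961614608765 t 16.7 F [-0.3 -1.3 -0.5]
```

```bash
python3 -m pendant '[[0.04,[0,0,0.003],0],[0.04,[0,0,0.002],0],[0.04,[0,0,0],0],[0.075,[0,0,0],0],[0.075,[0,0,0],0],[0.075,[0,0,0],0],[0.075,[0,0,-0.03],0],[0.085,[0,0,-0.05],0],[0.085,[0,0,-0.05],0],[0.085,[0,0,0],0]]'
python3 - <<'E'
from h import *
f=shot('side','s4');w=cloud(f)
m=(np.hypot(w[...,0]-.434,w[...,1]+.156)<.055)&(w[...,2]>.03)&(w[...,2]<.06);q=w[m];print('hs',len(q),cv2.minAreaRect((q[:,:2]*1000).astype(np.float32)),np.percentile(q[:,2],[5,50,95]))
r=np.hypot(w[...,0]-.45,w[...,1]-.124)
m=(r<.07)&(w[...,2]>.036)&(w[...,2]<.048);q=w[m];print('sp',len(q),np.median(q[:,2]),cv2.minAreaRect((q[:,:2]*1000).astype(np.float32)))
go(.448,.125,.1,82)
E
```

```text
clock: 17.95
tcp_pos: [0.4381, -0.1577, 0.1418]
tool_rot: [0.227, 3.125, -0.007]
wrist_force: [0.8, -0.1, -0.7]
gripper_width: 0.085
gripper_force: 0.0
hs 763 ((435.2397766113281, -157.07847595214844), (61.221160888671875, 61.16181182861328), 81.72396850585938) [0.03047565 0.03293627 0.03565703]
sp 769 0.04053476460268579 ((448.64996337890625, 123.84100341796875), (65.96720886230469, 84.75704956054688), 85.58177947998047)
yaw 81.7 roll -0.0052
shift [0.0294 0.2804 0.0385] tcp [ 0.4365 -0.1567  0.1391] zaxis [ 0.0034 -0.0023 -1.    ] w 0.085 gf 0.0 t 18.0 F [-0.1  0.7 -1.1]
```

View pics/s4.png

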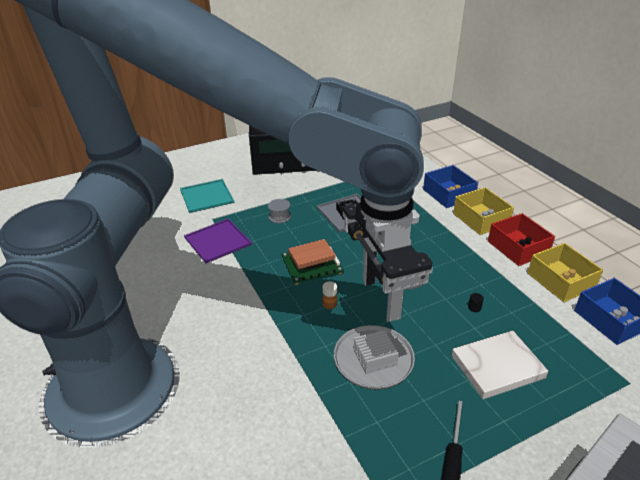

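The heat sink is flat in the dish (375,352) and the jar is undisturbed. Next is the copper plate, at (312,253).

```bash
python3 -m pendant '[[0.09,[0.004,0.04,0],0],[0.09,[0.004,0.04,0],0],[0.09,[0.004,0.04,0],0],[0.09,[0.004,0.04,0],0],[0.09,[0.004,0.04,0],0],[0.09,[0.004,0.04,0],0],[0.09,[0.004,0.039,0],0],[0.09,[0,0,0.03],-0.058],[0.09,[0,0,0.03],0],[0.09,[0,0,0.02],0],[0.09,[0,0,0.01],0],[0.09,[0,0,0],0]]' 50
python3 - <<'E'
from h import *
go(.4485,.124,.0325,85)
E
```

```text
clock: 19.5
tcp_pos: [0.4468, 0.124, 0.0461]
tool_rot: [-0.136, -3.136, 0.0]
wrist_force: [0.2, -0.8, 0.4]
gripper_width: 0.0903
gripper_force: 0.0
yaw 85.02 roll 0.0003
shift [-0.0018  0.0001  0.0136] tcp [0.4468 0.124  0.0461] zaxis [-3.1e-03 -1.0e-04 -1.0e+00] w 0.0903 gf 0.0 t 19.5 F [ 0.2 -0.8  0.4]
```

```bash
python3 -m pendant '[[0.09,[-0.001,0,0.008],0],[0.09,[0,0,0.004],0],[0.09,[0,0,0],0],[0.09,[0,0,0],0],[0.09,[0,0,0],0]]' 50
python3 - <<'E'
from h import *
go(.4485,.124,.0325,85)
E
```

```text
clock: 20.12
tcp_pos: [0.4492, 0.1241, 0.0357]
tool_rot: [0.136, 3.138, 0.0]
wrist_force: [-0.4, -0.4, 0.8]
gripper_width: 0.0899
gripper_force: 0.0
yaw 85.03 roll 0.0005
shift [ 0.0007 -0.0001  0.0032] tcp [0.4492 0.1241 0.0357] zaxis [ 6.e-04  0.e+00 -1.e+00] w 0.0899 gf 0.0 t 20.125 F [-0.4 -0.4  0.8]
```

```bash
python3 -m pendant '[[0.09,[0,0,0.0035],0],[0.09,[0,0,0],0],[0.05,[0,0,0],0],[0.05,[0,0,0],0],[0.05,[0,0,0],0],[0.05,[0,0,0],0],[0.05,[0,0,-0.01],0],[0.05,[0,0,-0.025],0],[0.05,[0,0,-0.03],0],[0.05,[0,0,0],0],[0.05,[0,0,0],0]]' 50
python3 - <<'E'
from h import *
f=shot('wrist','w6'); go(.6165,-.272,.1,85)
w=cloud(f);s=observe();t=s['tcp_pos']
m=(np.hypot(w[...,0]-t[0],w[...,1]-t[1])<.06)&(np.abs(w[...,1]-t[1])<.027)&(w[...,2]>.06)&(w[...,2]<.13);q=w[m]
A=np.c_[q[:,:2]-t[:2],np.ones(len(q))];c=np.linalg.lstsq(A,q[:,2],rcond=None)[0];print(len(q),c,t[2])
print(np.percentile(q,[1,50,99],axis=0))
E
```

```text
clock: 21.5
tcp_pos: [0.4479, 0.124, 0.0958]
tool_rot: [-0.136, -3.137, 0.0]
wrist_force: [-0.7, -0.1, -3.9]
gripper_width: 0.0593
gripper_force: 50.0
yaw 85.03 roll 0.0005
shift [-0.2025 -0.3798 -0.0051] tcp [0.4476 0.1239 0.0954] zaxis [-3.e-03 -2.e-04 -1.e+00] w 0.0597 gf 49.99457538127899 t 21.55 F [-0.1 -0.5 -5.6]
15679 [ 0.00936549 -0.00103832  0.10432207] 0.09538931803845326
[[0.40357171 0.09744921 0.09666405]
 [0.44118848 0.12377289 0.10443046]
 [0.48762924 0.15024348 0.10584882]]
```

View pics/w6.png

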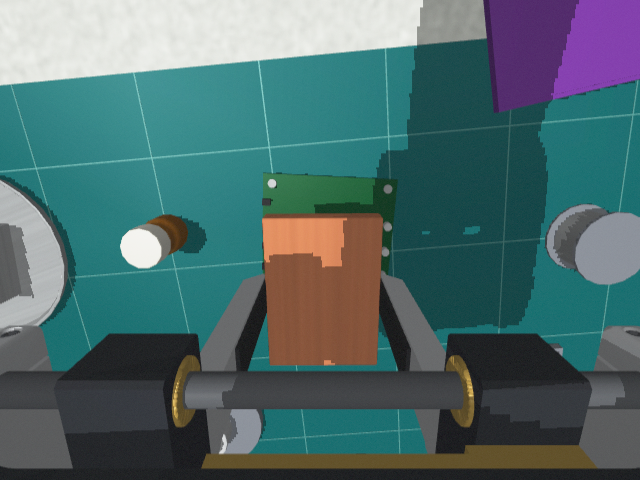

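The plate is held level, with its centre near (322,290). Carrying it to the slab.

```bash
python3 -m pendant '[[0.05,[-0.012,-0.024,0],0],[0.05,[-0.02,-0.038,0],0],[0.05,[-0.021,-0.039,0],0],[0.05,[-0.022,-0.041,0],0],[0.05,[-0.022,-0.041,0],0],[0.05,[-0.022,-0.041,0],0],[0.05,[-0.022,-0.041,0],0],[0.05,[-0.022,-0.041,0],0],[0.05,[-0.022,-0.041,0],0],[0.05,[-0.018,-0.033,0],0],[0.05,[0,0,0],0.035],[0.05,[0,0,0],0]]'
python3 - <<'E'
from h import *
f=shot('wrist','w7'); go(.6185,-.272,.023,83)
w=cloud(f);t=observe()['tcp_pos']
m=(np.hypot(w[...,0]-t[0],w[...,1]-t[1])<.06)&(np.abs(w[...,1]-t[1])<.027)&(w[...,2]>.06)&(w[...,2]<.13);q=w[m];print(np.percentile(q,[1,50,99],axis=0).round(4))
E
```

```text
clock: 23.05
tcp_pos: [0.6171, -0.271, 0.0948]
tool_rot: [-0.191, -3.132, -0.003]
wrist_force: [0.4, 0.0, -4.8]
gripper_width: 0.0593
gripper_force: 50.0
yaw 83.07 roll 0.0012
shift [-0.0016 -0.0012  0.0722] tcp [ 0.6172 -0.2707  0.0952] zaxis [-0.0027  0.002  -1.    ] w 0.0595 gf 49.9946004152298 t 23.1 F [ 0.3  0.4 -4.4]
[[ 0.5722 -0.2972  0.096 ]
 [ 0.6103 -0.271   0.1034]
 [ 0.6572 -0.2442  0.105 ]]
```

View pics/w7.png

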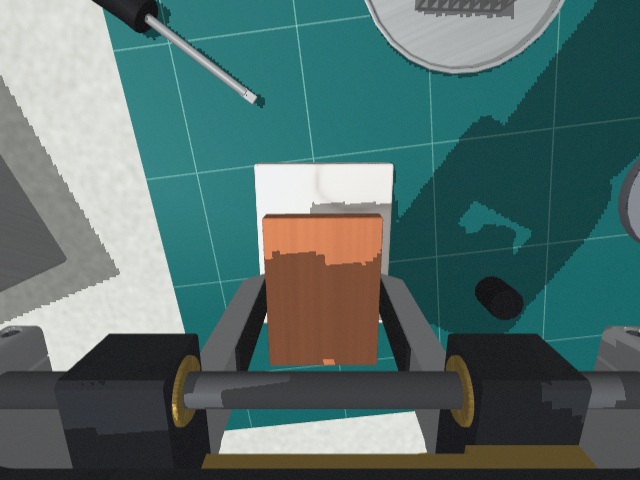

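The plate is aligned over the slab (325,240). Now lowering it about 70 mm.

```bash
python3 -m pendant '[[0.05,[-0.001,0,0.02],0],[0.05,[0,0,0.022],0],[0.05,[0,0,0.015],0],[0.05,[0,0,0.008],0],[0.05,[0,0,0.003],0],[0.05,[0,0,0],0],[0.05,[0,0,0],0]]'
python3 - <<'E'
from h import *
go(.6185,-.272,.0235,83)
E
```

```text
clock: 23.98
tcp_pos: [0.6198, -0.2726, 0.0299]
tool_rot: [0.191, 3.134, -0.001]
wrist_force: [-0.1, 0.8, -3.3]
gripper_width: 0.0594
gripper_force: 50.0
yaw 83.02 roll 0.0004
shift [0.0014 0.0005 0.0064] tcp [ 0.6198 -0.2726  0.0299] zaxis [ 1.3e-03 -9.0e-04 -1.0e+00] w 0.0594 gf 49.994550347328186 t 23.975 F [-0.1  0.8 -3.3]
```

```bash
python3 -m pendant '[[0.05,[0,0,0.004],0],[0.05,[0,0,0.002],0],[0.05,[0,0,0.001],0],[0.05,[0,0,0],0],[0.05,[0,0,0],0]]'; python3 -c "
from h import *
go(.6185,-.272,.0235,83)"
```

```text
clock: 24.6
tcp_pos: [0.6193, -0.2723, 0.022]
tool_rot: [0.191, 3.136, 0.0]
wrist_force: [-0.3, 0.6, -2.0]
gripper_width: 0.0593
gripper_force: 50.0
yaw 83.02 roll 0.0004
shift [ 0.0008  0.0002 -0.0015] tcp [ 0.6193 -0.2723  0.022 ] zaxis [ 0. -0. -1.] w 0.0593 gf 49.995399713516235 t 24.6 F [-0.3  0.6 -2. ]
```

```bash
python3 -m pendant '[[0.075,[0,0,0],0],[0.085,[0,0,0],0],[0.085,[0,0,0],0],[0.085,[0,0,-0.01],0],[0.085,[0,0,-0.04],0],[0.085,[0,0,-0.05],0],[0.085,[0,0,-0.05],0],[0.085,[0.03,0.05,0],0],[0.085,[0.03,0.05,0],0],[0.085,[0.03,0.05,0],0],[0.085,[0,0,0],0],[0.085,[0,0,0],0]]'
python3 - <<'E'
from h import *
for c in ['scene','side']:
    f=shot(c,c+'9');w=cloud(f)
    for n,cx,cy,rr,a,b in [('sp',.6165,-.272,.085,.027,.045),('hs',.434,-.156,.055,.03,.06),('fan',.6165,.264,.045,.018,.04),('col',.6105,.005,.03,.022,.033),('jar',.428,0,.03,.02,.06)]:
        m=(np.hypot(w[...,0]-cx,w[...,1]-cy)<rr)&(w[...,2]>a)&(w[...,2]<b);q=w[m]
        r=cv2.minAreaRect((q[:,:2]*1000).astype(np.float32));print(n,len(q),np.round(r[0],1),np.round(r[1],1),np.percentile(q[:,2],[5,50,95]).round(4))
E
```

```text
clock: 26.1
tcp_pos: [0.5488, -0.1129, 0.173]
tool_rot: [0.191, 3.134, -0.002]
wrist_force: [-0.3, -0.1, 0.8]
gripper_width: 0.0851
gripper_force: 0.0
sp 1418 [ 619.7 -274.5] [60.5 86.2] [0.03   0.0323 0.0345]
hs 369 [ 436.7 -158.1] [59.2 64.1] [0.0309 0.0347 0.0375]
fan 305 [619.1 260.6] [53.9 51.7] [0.0185 0.022  0.0251]
col 145 [612.5   1.2] [41.8 42.7] [0.023  0.027  0.0307]
jar 168 [430.1  -0.5] [27.8 26.6] [0.0217 0.0434 0.0517]
sp 1410 [ 617.9 -273.3] [62.7 86.8] [0.0285 0.0308 0.0331]
hs 769 [ 435.1 -157.3] [61.3 61.2] [0.0303 0.0328 0.0354]
fan 211 [617.9 262.4] [55.2 52.5] [0.0184 0.0205 0.0234]
col 149 [610.2   2.2] [45.1 43.1] [0.0224 0.0257 0.0301]
jar 251 [427.   1.] [30.1 25.5] [0.0223 0.0453 0.0501]
```

View pics/scene9.png

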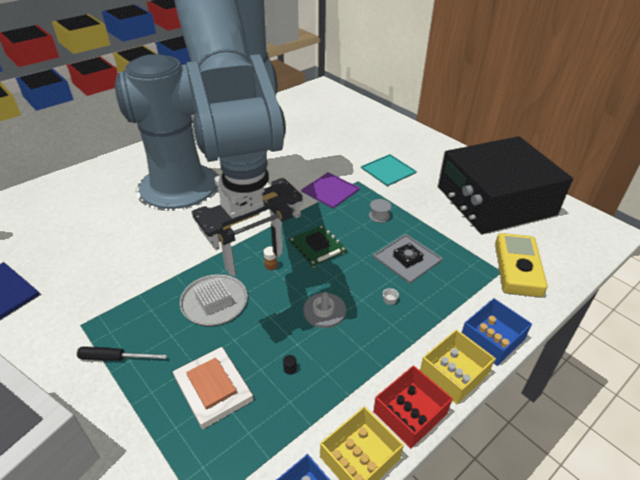

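All four pieces are in place: collar (323,305), fan (408,255), heat sink (213,295), plate (212,383). The jar is still standing at (270,258).

```bash
python3 -c "
from station import hand_in
print(hand_in())"
```

```text
the job is handed in; nothing more can be done
None
```

The job is handed in: the collar, fan, heat sink and copper plate each measured flat and within a few millimetres of the centre of its place, the jar was undisturbed, and the hand-in returned no verdict.

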